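# Reverse the potter's wheel for a left-hander

## Robot

A 7-joint arm with a two-finger parallel gripper is mounted at the origin on the work surface. World frame = base frame: x ahead of the robot, y to its left, z up, the work surface at z = 0. Lengths are in m, angles in rad, forces in N, time in s.
With the tool pointing down it reaches from about 0.4 to 0.85 m from the base axis. Payload 10.4 kg.
Tool frame: the origin (TCP) lies at the very end of the fingers, on their centre line; the grasp point (between the pads) lies 19 mm behind it; z points along the fingers, y is the line along which they close (so a half turn about z gives the same grasp; the last joint's range is limited). The gripper opens to 85 mm and grips with 20 to 120 N. Pads are 22 mm wide; open, the fingers measure 114 mm over their backs; the gripper's body (76 mm by 85 mm) begins 54 mm behind the grasp point. The pads swing forward as they close: fully open they stand 13 mm farther back than shut.
Start: joints at [1.305, 0.332, -0.065, 1.46, 0.022, 1.35, -0.088], TCP at [0.15, -0.607, 0.231] pointing down, gripper open.
Joint ranges: [-2.6, 2.6], [-0.5, 2.12], [-1.47, 1.34], [0.16, 2.42], [-1.27, 4.41], [0.06, 2.06], [-2.6, 2.6]. Speed limits (rad/s): [2.22, 2.22, 2.79, 2.79, 3.14, 3.14, 3.14].

## Interface

Orientations are given as a unit quaternion [x, y, z, w].
In Python, from workcell import * gives the robot as it stands. The module is installed in compiled form; this text tells all that it offers.
- The arm moves only by the tool carry_out, never from a script. Its argument "motion" is a list of rows, each an object with "xyz": the shift along the tool's x, y, z in m, a list of three; "angular": the turn, a rotation vector about the tool's x, y, z in degrees, a list of three. A call has 1 to 12 rows; each row is the pose to reach, as a shift and turn from the pose commanded when the call began, along the tool's axes at that moment; what a row does not reach only later rows make up. A row lasts 1/10 s, in which the tool goes at most 50 mm and 8.59 degrees, less where a joint would pass 70% of its speed; a pose out of reach is approached as far as the arm can. A call with a gripper value outside its range is refused whole. "hand" is the opening, from 0 (shut) to 1 (fully open), set as the call begins (left out, the last holds). The fingers move at their own pace and stop on an object; "grip_force" is the grip in N (left out, the last holds). Time passes only in rows, so rows that repeat a pose let the fingers close. It gives the time, the measured TCP pose, the force, the opening and the grip force at its end, in the units of the state.
- get_obs(): the state, without advancing time (a new reading comes with each control period).
- camera(name): name is "side" or "top"; returns a dict with "img" (400x640x3 uint8, red, green, blue), "fx", "fy", "cx", "cy" (pixels), "extrinsics" (4x4, takes a point from camera to world coordinates). Camera axes: x right, y up, looking along -z (the intrinsics and any distortion apply to the point x, -y, -z); pixel columns grow to the right and rows downward; lengths in m; the calibration is good to about 2 mm. A picture is of the moment at which its call begins. There is no depth.
- hand_in(): hands the job in; it is judged then, once.
The state is a dict: "clock": time; "joint_pos": joint angles; "joint_velocities": joint speeds; "tau": joint torques, N m; "position": TCP position; "ee_rot": TCP orientation; "ft_force": force on the tool from outside, world axes, zero at the start; "torque": the same for the moment, N m; "grip_width": opening from 0.0 (shut) to 1.0 (fully open); "grasp_force": force on a finger pad.
Only numpy, scipy, OpenCV 4.12 (cv2) and the standard library are available. Lean on these libraries where they do the work, as an engineer would, in place of code of your own. Each camera call takes 0.05 s, during which the arm holds its last target. There are 200 camera calls.

## Task

A left-handed pupil is next at the tabletop potter's wheel, which stands switched on with its speed dial at zero. Reverse its direction without ever changing direction under power: switch the wheel off at the large power rocker, then flip the small direction rocker to its other side, then switch the power back on. Nothing needs gripping, just press with the closed fingertips; leave the speed dial as it is set, and do not move or lift the pot, the ring cutter, the glass bowl or the turning tool.

Things in the scene. Friction and masses are not known exactly. Their poses are not given: they have to be found in the camera images.
- wheel: Potter's wheel, white case 310 (x) by 470 mm (y), fixed. Origin on the table under the case's centre; x from its front to its back, y to its left, z up. Its flat top, the deck, is 130 mm above the table. Left: grey splash pan 292 mm across, centred at y = +85 mm, rim and wheel head 172 mm above the table. Right, in a row at y = -165 mm: speed dial in front, two rocker switches behind it.
- power_switch: Bezel of the large power switch, grey, 4 mm high, fixed on the deck at x = -15 or +75 mm of the case (the two switches may be swapped). Origin at its centre, on the deck; axes as the case's. Its black rocker, 36 mm long in y by 28 mm wide, has a shallow V top: the half that is down lies level 8 mm above the deck, the other half rises to an end about 15 mm above the deck.
- power (a joint): Power rocker; tilts about the case's x axis, a spring snaps it over centre to either stop. +0.2 rad = ON, right end (-y) down; -0.2 rad = OFF, left end (+y) down. Starts ON. Press the raised end straight down: about 6 mm of travel, about 5 N at first, less after the snap, then a firm stop.
- power_left (a point): Press point on top of the power rocker near its left (+y) end, 14 mm from the rocker's middle and 4 mm short of the end; moves with the rocker. Axes: x across the rocker, y along it to its left end, z out of it. Pressing here switches OFF.
- power_right (a point): Press point on top of the power rocker near its right (-y) end, 14 mm from the rocker's middle and 4 mm short of the end; moves with the rocker. Axes: x across the rocker, y along it to its left end, z out of it. Pressing here switches ON.
- direction_switch: Bezel of the small direction switch, grey, 4 mm high, fixed on the deck at the other of the two places. Origin at its centre, on the deck; axes as the case's. Its black rocker, 30 mm long in y by 14 mm wide, has a shallow V top: the half that is down lies level 8 mm above the deck, the other half rises to an end about 14 mm above the deck.
- direction (a joint): Direction rocker; tilts about the case's x axis, a spring snaps it over centre to either stop. Starts at -0.2 rad, left end (+y) down, anticlockwise; +0.2 rad = right end (-y) down, clockwise, as the left-hander needs. Press the raised end straight down: about 5 mm of travel, about 4 N at first, less after the snap, then a firm stop.
- direction_left (a point): Press point on top of the direction rocker near its left (+y) end, 11 mm from the rocker's middle and 4 mm short of the end; moves with the rocker. Axes: x across the rocker, y along it to its left end, z out of it. 
- direction_right (a point): Press point on top of the direction rocker near its right (-y) end, 11 mm from the rocker's middle and 4 mm short of the end; moves with the rocker. Axes: x across the rocker, y along it to its left end, z out of it. The end to press.
- speed (a joint): Speed dial, a black bar-grip knob 40 mm across and 44 mm tall on the deck at x = -110, y = -165 mm of the case, in front of the switches. 0 rad = zero speed, grows clockwise. To be left as it is.
- pot: Grey clay bowl, 104 mm across, 60 mm high, loose on the wheel head. Origin at the centre of its underside. To be left alone.
- cutter: Steel ring cutter, 44 mm across, 22 mm high, loose on the deck behind the switches and beside the pan. Origin at the centre of its underside. To be left alone.
- water_bowl: Empty glass bowl, 130 mm across, 60 mm high, loose on the table right of the wheel. Origin at the centre of its underside. To be left alone.
- turning_tool: Loop turning tool, square wooden handle 13 mm thick with a steel wire loop at its +x end, 190 mm long in all along its x axis, loose on the table right of the wheel. Origin under the handle. To be left alone.

How it is judged:
By the outcome, as a careful person would: the job done as asked, in the order asked, and still so for the second after the job is handed in, with the robot touching nothing.
It also fails if it takes over 40 s, if anything falls off the work surface, if the arm or the gripper's body presses on something with over 40 N, if the wrist force passes 120 N, or if a joint passes its speed limit or range.

## Working session

There is one attempt and no reset: what is moved stays moved. The work goes in short steps, Python scripts to look and compute and a tool call to move; the robot and the scene stay as the last step left them, time stands still between calls to the robot, and variables do not carry over. Pictures are saved under pics/ and viewed, at most 10 in all, crops included, and the job is handed in when it is done.

Besides the shell and the picture viewer there is one more tool, called after ">>>" in YAML: its name, and indented under it one key for each argument. carry_out: Moves the arm, as the interface text tells. Its arguments: {"type":"object","properties":{"motion":{"type":"array"},"hand":{"type":"number"},"grip_force":{"type":"number"}},"required":["motion"]}

```bash
mkdir -p pics; cat > h.py <<'E'
from workcell import *
import numpy as np, cv2
def save(n,f):
    c=camera(n); cv2.imwrite(f,c["img"][:,:,::-1]); np.savez(f[:-4],**{k:c[k] for k in c if k!="img"}); return c
E
python3 - <<'E'
from h import *
for n in("side","top"):
    c=save(n,f"pics/{n}0.png"); print(n,c.keys(),c["fx"],c["fy"],c["cx"],c["cy"],np.round(c["extrinsics"],4).tolist())
o=get_obs();print({k:np.round(o[k],4).tolist() for k in o})
E
```

```text
side dict_keys(['img', 'fx', 'fy', 'cx', 'cy', 'extrinsics']) 480.16911029272217 480.16911029272217 324.3437536821618 200.09778017097943 [[0.9492, 0.1752, -0.2614, 0.2523], [-0.3147, 0.5138, -0.7981, -0.8475], [-0.0056, 0.8398, 0.5428, 0.7205], [0.0, 0.0, 0.0, 1.0]]
top dict_keys(['img', 'fx', 'fy', 'cx', 'cy', 'extrinsics']) 447.7857365228509 447.7857365228509 322.347842631562 198.69753640668532 [[0.0069, 0.9831, -0.1831, 0.3452], [-0.9994, 0.0128, 0.031, 0.0507], [0.0328, 0.1828, 0.9826, 1.0689], [0.0, 0.0, 0.0, 1.0]]
{'clock': 0.1, 'joint_pos': [1.3054, 0.3328, -0.0648, 1.4608, 0.0216, 1.3499, -0.0885], 'joint_velocities': [-0.0012, -0.0015, -0.0007, -0.0023, 0.0015, 0.0002, -0.0014], 'tau': [0.0009, -62.6749, 0.0488, -39.2429, 0.0163, 0.007, -0.0], 'position': [0.1502, -0.6063, 0.2306], 'ee_rot': [0.9926, 0.1212, -0.0001, -0.0006], 'ft_force': [0.0057, 0.5161, 0.0388], 'torque': [-0.0539, 0.0183, 0.0364], 'grasp_force': 0.0, 'grip_width': 0.9988}
```

View pics/top0.png

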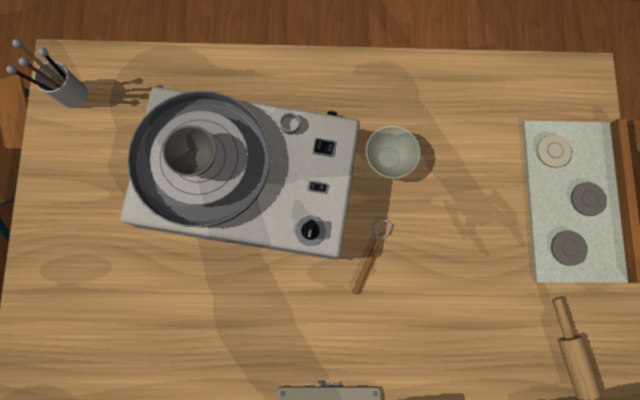

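View pics/side0.png

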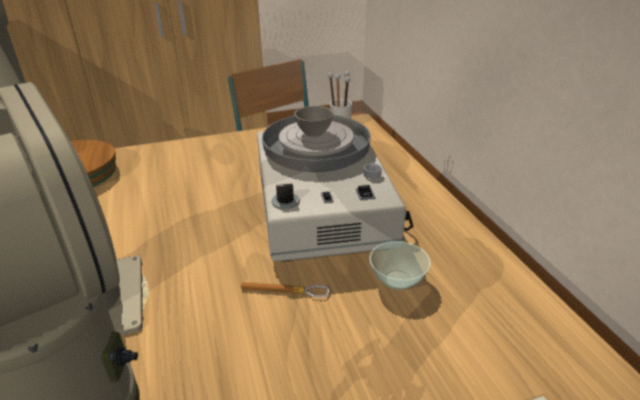

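The top view shows the power switch at about (324,147), the direction switch at (318,187) and the dial at (311,230). In the side view they are at about (366,191), (327,197) and (286,193). I'll zoom in on both for precision.

```bash
python3 - <<'E'
import cv2,numpy as np
t=cv2.imread("pics/top0.png");s=cv2.imread("pics/side0.png")
a=cv2.resize(t[130:210,290:370],None,fx=7,fy=7,interpolation=cv2.INTER_CUBIC)[:560,:400]
b=cv2.resize(s[170:220,310:390],None,fx=5,fy=5,interpolation=cv2.INTER_CUBIC)
o=np.zeros((560,800,3),np.uint8);o[:,:400]=a;o[:250,400:]=b;cv2.imwrite("pics/crop.png",o)
E
```

```text
(no output)
```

View pics/crop.png

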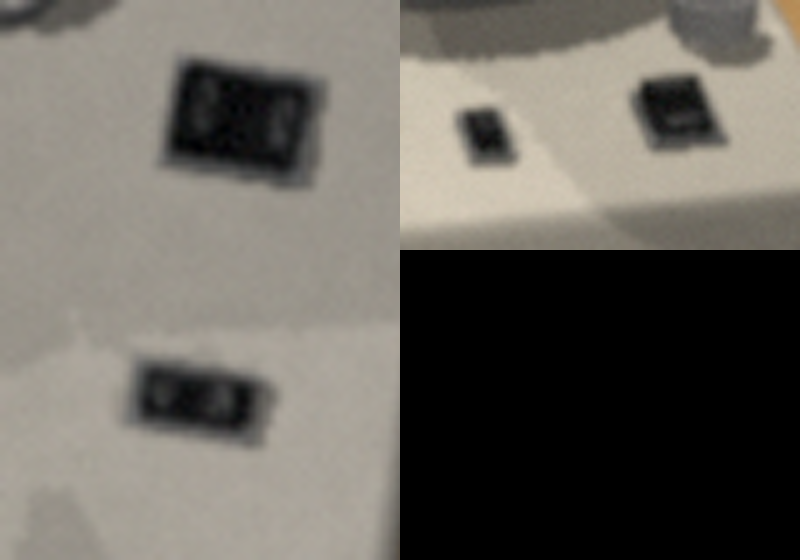

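The crops give these centres:
- **Power bezel:** top (324.6,147.1), side (365.6,192.0)
- **Direction bezel:** top (318.0,186.7), side (327.0,196.8)

I'll triangulate these and get the yaw from the deck edges.

```bash
cat >> h.py <<'E'
def P(n):
    d=np.load(f"pics/{n}0.npz");K=np.array([[d["fx"],0,d["cx"]],[0,d["fy"],d["cy"]],[0,0,1]])
    E=d["extrinsics"];C=np.diag([1.,-1,-1,1])
    return K@(C@np.linalg.inv(E))[:3]
def onz(n,p,z):
    M=P(n);H=np.c_[M[:,0],M[:,1],M[:,2]*z+M[:,3]];q=np.linalg.solve(H,[*p,1]);return q[:2]/q[2]
def tri(a,b):
    X=cv2.triangulatePoints(P("top"),P("side"),np.array(a,float).reshape(2,1),np.array(b,float).reshape(2,1));return (X[:3]/X[3]).ravel()
E
python3 - <<'E'
from h import *
for n,a,b in(("pow",(324.6,147.1),(365.6,192.0)),("dir",(318,186.7),(327,196.8))):
    print(n,tri(a,b).round(4),onz("top",a,.134).round(4),onz("side",b,.134).round(4))
# deck edges in top view: refine the long edges and right edge by lines
g=cv2.GaussianBlur(cv2.imread("pics/top0.png"),(3,3),0)
for (n,p) in (("fl",(124,221)),("fr",(337,256)),("br",(357,121)),("dial",(311,231))):print(n,onz("top",p,.13).round(4))
for (n,p) in (("pl",(183,57)),("pr",(327,82)),("prf",(310,187)),("plf",(160,165)),("dl",(137,352)),("dr",(275,380)),("drf",(262,445)),("dlf",(125,425))):
    print(n,onz("top",(290+p[0]/7-.43,130+p[1]/7-.43),.134).round(4))
E
```

```text
pow [0.6347 0.0169 0.1338] [0.6335 0.0171] [0.6357 0.0168]
dir [0.5462 0.0306 0.1309] [0.5454 0.0307] [0.5448 0.026 ]
fl [0.4675 0.4343]
fr [ 0.399  -0.0103]
br [ 0.6959 -0.0543]
dial [0.4508 0.0445]
pl [0.6544 0.0366]
pr [ 0.6471 -0.0083]
prf [ 0.6132 -0.003 ]
plf [0.6194 0.0434]
dl [0.5601 0.0498]
dr [0.5519 0.0075]
drf [0.5316 0.0114]
dlf [0.5373 0.0532]
```

The fit agrees with the text. The bezels come out at z ≈ 0.131–0.134 and 89.6 mm apart (90 expected). The yaw is -8.75° from the switch pair and from the front edge. Power is at about (0.6345, 0.017) and direction at (0.5457, 0.030). Next I close the hand, travel over and turn the tool so its x axis lies along the rockers.

>>> carry_out:
  motion:
    - {"xyz":[0.031,-0.025,-0.005],"angular":[0,0,-5.6]}
    - {"xyz":[0.063,-0.05,-0.01],"angular":[0,0,-11.2]}
    - {"xyz":[0.094,-0.075,-0.01],"angular":[0,0,-16.8]}
    - {"xyz":[0.125,-0.101,-0.01],"angular":[0,0,-22.4]}
    - {"xyz":[0.157,-0.126,-0.01],"angular":[0,0,-28]}
    - {"xyz":[0.188,-0.151,-0.01],"angular":[0,0,-33.6]}
    - {"xyz":[0.219,-0.176,-0.01],"angular":[0,0,-39.2]}
    - {"xyz":[0.25,-0.201,-0.01],"angular":[0,0,-44.8]}
    - {"xyz":[0.282,-0.226,-0.01],"angular":[0,0,-50.4]}
    - {"xyz":[0.313,-0.252,-0.01],"angular":[0,0,-56]}
    - {"xyz":[0.344,-0.277,-0.01],"angular":[0,0,-61.6]}
    - {"xyz":[0.376,-0.302,-0.01],"angular":[0,0,-67.3]}
  hand: 0
  grip_force: 20

```text
clock: 1.3
position: [0.4431, -0.2217, 0.2412]
ee_rot: [0.758, 0.652, -0.0, 0.0]
ft_force: [-0.1, -1.5, -0.1]
grip_width: 0.001
grasp_force: 0.0
```

>>> carry_out:
  motion:
    - {"xyz":[0.035,0.019,0]}
    - {"xyz":[0.07,0.038,0]}
    - {"xyz":[0.105,0.057,0]}
    - {"xyz":[0.14,0.076,0]}
    - {"xyz":[0.175,0.095,0]}
    - {"xyz":[0.21,0.115,0]}
    - {"xyz":[0.246,0.134,0.01]}
    - {"xyz":[0.281,0.153,0.025]}
    - {"xyz":[0.281,0.153,0.05]}
    - {"xyz":[0.281,0.153,0.07]}
    - {"xyz":[0.281,0.153,0.081]}
    - {"xyz":[0.281,0.153,0.081]}

```text
validation failed for argument at $.mo...
```

```bash
python3 - <<'E'
from h import *
t=camera("top")["img"];s=camera("side")["img"]
o=np.zeros((500,800,3),np.uint8);o[:,:400]=cv2.resize(t[110:210,270:350],(400,500),interpolation=2);o[:,400:]=cv2.resize(s[120:220,310:390],(400,500),interpolation=2)
cv2.imwrite("pics/c2.png",o[:,:,::-1]); print(get_obs()["position"],get_obs()["ft_force"])
E
```

```text
[ 0.44552276 -0.21779567  0.24135155] [ 0.55902603 -1.01265839 -0.41824162]
```

View pics/c2.png

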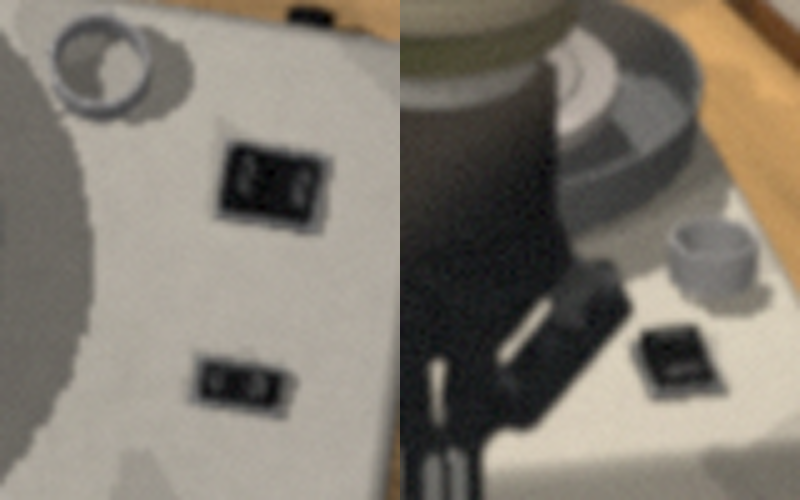

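That move was refused because each row needs "angular". The picture shows both switches untouched, with the gripper still short of the deck. I'll resend it with every row complete.

>>> carry_out:
  motion:
    - {"xyz":[0.035,0.019,0],"angular":[0,0,0]}
    - {"xyz":[0.07,0.038,0],"angular":[0,0,0]}
    - {"xyz":[0.105,0.057,0],"angular":[0,0,0]}
    - {"xyz":[0.14,0.076,0],"angular":[0,0,0]}
    - {"xyz":[0.175,0.095,0],"angular":[0,0,0]}
    - {"xyz":[0.21,0.115,0],"angular":[0,0,0]}
    - {"xyz":[0.246,0.134,0.01],"angular":[0,0,0]}
    - {"xyz":[0.281,0.153,0.025],"angular":[0,0,0]}
    - {"xyz":[0.281,0.153,0.05],"angular":[0,0,0]}
    - {"xyz":[0.281,0.153,0.07],"angular":[0,0,0]}
    - {"xyz":[0.281,0.153,0.081],"angular":[0,0,0]}
    - {"xyz":[0.281,0.153,0.081],"angular":[0,0,0]}

```text
clock: 2.6
position: [0.6358, 0.0304, 0.1586]
ee_rot: [0.759, 0.651, -0.001, -0.001]
ft_force: [0.9, -0.5, -0.7]
grip_width: 0.004
grasp_force: 0.0
```

```bash
python3 - <<'E'
from h import *
t=camera("top")["img"];s=camera("side")["img"]
o=np.zeros((500,800,3),np.uint8);o[:,:400]=cv2.resize(t[110:210,270:350],(400,500),interpolation=2);o[:,400:]=cv2.resize(s[120:220,310:390],(400,500),interpolation=2)
cv2.imwrite("pics/c3.png",o[:,:,::-1]); print(get_obs()["position"],get_obs()["ft_force"],get_obs()["ee_rot"])
E
```

```text
[0.63703329 0.03075175 0.16107247] [ 0.27525978  0.5792517  -0.38797317] [7.59455000e-01 6.50559746e-01 1.99310271e-04 2.84535481e-04]
```

View pics/c3.png

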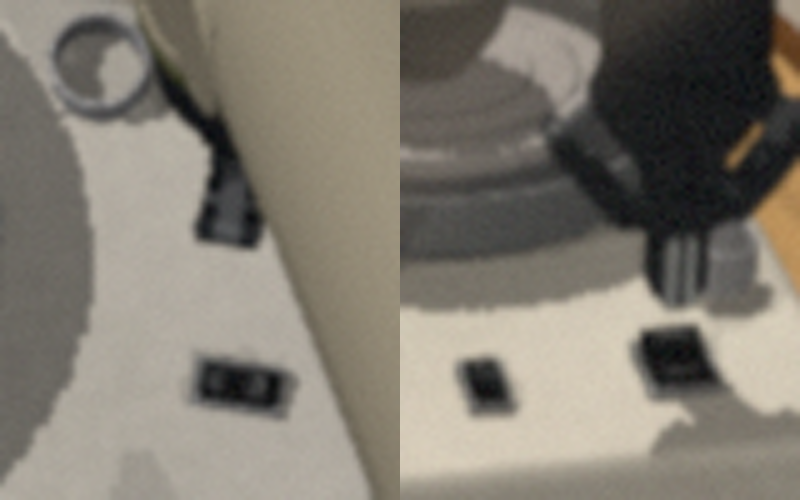

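The closed tips hang over the left half of the power rocker and clear of the cutter: side crop about (685,300), above the rocker at (680,360). Now I press down slowly.

>>> carry_out:
  motion:
    - {"xyz":[0,0,0.006],"angular":[0,0,0]}
    - {"xyz":[0,0,0.011],"angular":[0,0,0]}
    - {"xyz":[0,0,0.014],"angular":[0,0,0]}
    - {"xyz":[0,0,0.016],"angular":[0,0,0]}
    - {"xyz":[0,0,0.018],"angular":[0,0,0]}
    - {"xyz":[0,0,0.019],"angular":[0,0,0]}
    - {"xyz":[0,0,0.02],"angular":[0,0,0]}
    - {"xyz":[0,0,0.02],"angular":[0,0,0]}
    - {"xyz":[0,0,0.02],"angular":[0,0,0]}

```text
clock: 3.6
position: [0.6368, 0.0309, 0.1402]
ee_rot: [0.759, 0.651, -0.0, 0.0]
ft_force: [-0.0, -0.4, 0.4]
grip_width: -0.0
grasp_force: 0.0
```

>>> carry_out:
  motion:
    - {"xyz":[0,0,0.001],"angular":[0,0,0]}
    - {"xyz":[0,0,0.001],"angular":[0,0,0]}
    - {"xyz":[0,0,0.002],"angular":[0,0,0]}
    - {"xyz":[0,0,0.002],"angular":[0,0,0]}
    - {"xyz":[0,0,0.003],"angular":[0,0,0]}
    - {"xyz":[0,0,0.003],"angular":[0,0,0]}

```text
clock: 4.2
position: [0.6369, 0.0311, 0.1382]
ee_rot: [0.759, 0.651, 0.0, 0.0]
ft_force: [-3.0, -0.3, 6.4]
grip_width: -0.0
grasp_force: 3.4
```

About 6 N at z = 0.138, which is the stop level. I'll lift, move over the direction rocker's right end, and check the power rocker from there.

>>> carry_out:
  motion:
    - {"xyz":[0,0,-0.01],"angular":[0,0,0]}
    - {"xyz":[0,0,-0.025],"angular":[0,0,0]}
    - {"xyz":[0,0,-0.035],"angular":[0,0,0]}
    - {"xyz":[-0.007,-0.02,-0.035],"angular":[0,0,0]}
    - {"xyz":[-0.014,-0.045,-0.035],"angular":[0,0,0]}
    - {"xyz":[-0.021,-0.07,-0.035],"angular":[0,0,0]}
    - {"xyz":[-0.028,-0.09,-0.035],"angular":[0,0,0]}
    - {"xyz":[-0.028,-0.09,-0.025],"angular":[0,0,0]}
    - {"xyz":[-0.028,-0.09,-0.025],"angular":[0,0,0]}

```text
clock: 5.1
position: [0.5434, 0.0169, 0.1621]
ee_rot: [0.759, 0.651, -0.0, 0.0]
ft_force: [0.4, -0.3, -0.2]
grip_width: 0.003
grasp_force: 0.0
```

```bash
python3 - <<'E'
from h import *
t=camera("top")["img"];s=camera("side")["img"]
o=np.zeros((500,800,3),np.uint8);o[:,:400]=cv2.resize(t[110:210,270:350],(400,500),interpolation=2);o[:,400:]=cv2.resize(s[120:220,310:390],(400,500),interpolation=2)
cv2.imwrite("pics/c4.png",o[:,:,::-1]); print(get_obs()["position"],get_obs()["ft_force"],get_obs()["ee_rot"])
E
```

```text
[0.5441673  0.01739175 0.16255531] [ 0.24403993 -0.44514719  0.58763758] [7.59194115e-01 6.50864236e-01 2.03738272e-04 1.40830865e-05]
```

View pics/c4.png

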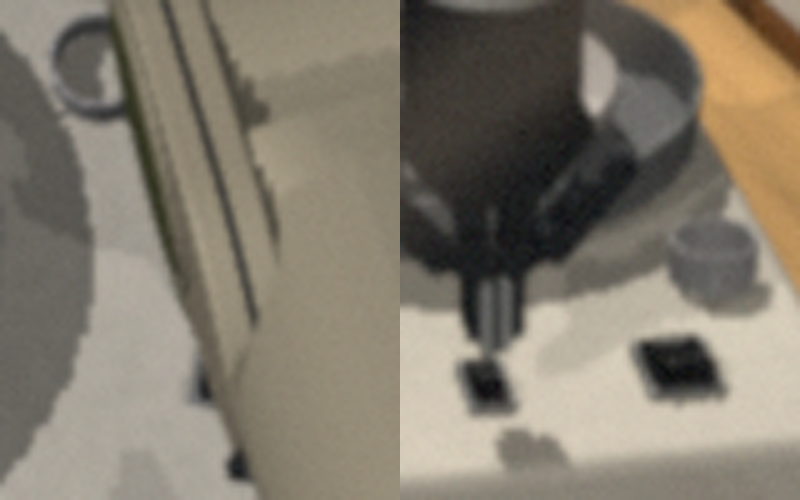

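The power rocker's appearance has flipped. Its raised end is now nearest the side camera (right), with the top edge down from row 325 to 337, so it is OFF. The tips are over the direction rocker, at about (490,350) in the side crop. Pressing it now.

>>> carry_out:
  motion:
    - {"xyz":[0,0,0.006],"angular":[0,0,0]}
    - {"xyz":[0,0,0.012],"angular":[0,0,0]}
    - {"xyz":[0,0,0.016],"angular":[0,0,0]}
    - {"xyz":[0,0,0.018],"angular":[0,0,0]}
    - {"xyz":[0,0,0.02],"angular":[0,0,0]}
    - {"xyz":[0,0,0.022],"angular":[0,0,0]}
    - {"xyz":[0,0,0.023],"angular":[0,0,0]}
    - {"xyz":[0,0,0.024],"angular":[0,0,0]}
    - {"xyz":[0,0,0.025],"angular":[0,0,0]}
    - {"xyz":[0,0,0.0255],"angular":[0,0,0]}
    - {"xyz":[0,0,0.0255],"angular":[0,0,0]}

```text
clock: 6.3
position: [0.5437, 0.0174, 0.138]
ee_rot: [0.759, 0.651, 0.0, 0.0]
ft_force: [-5.9, -1.1, 11.8]
grip_width: -0.001
grasp_force: 6.0
```

Firm stop reached: 12 N at z = 0.138. Next I lift and move over the power rocker's right end, then check.

>>> carry_out:
  motion:
    - {"xyz":[0,0,-0.01],"angular":[0,0,0]}
    - {"xyz":[0,0,-0.025],"angular":[0,0,0]}
    - {"xyz":[0,0,-0.035],"angular":[0,0,0]}
    - {"xyz":[-0.001,0.02,-0.035],"angular":[0,0,0]}
    - {"xyz":[-0.002,0.045,-0.035],"angular":[0,0,0]}
    - {"xyz":[-0.002,0.07,-0.035],"angular":[0,0,0]}
    - {"xyz":[-0.003,0.09,-0.035],"angular":[0,0,0]}
    - {"xyz":[-0.003,0.09,-0.025],"angular":[0,0,0]}
    - {"xyz":[-0.003,0.09,-0.025],"angular":[0,0,0]}

```text
clock: 7.2
position: [0.6313, 0.0007, 0.1606]
ee_rot: [0.759, 0.651, -0.001, -0.001]
ft_force: [0.2, -0.0, -0.3]
grip_width: 0.002
grasp_force: 0.0
```

```bash
python3 - <<'E'
from h import *
t=camera("top")["img"];s=camera("side")["img"]
o=np.zeros((500,800,3),np.uint8);o[:,:400]=cv2.resize(t[110:210,270:350],(400,500),interpolation=2);o[:,400:]=cv2.resize(s[120:220,310:390],(400,500),interpolation=2)
cv2.imwrite("pics/c5.png",o[:,:,::-1]); print(get_obs()["position"],get_obs()["ft_force"],get_obs()["ee_rot"])
E
```

```text
[0.63128284 0.00084734 0.16184503] [-1.38556535 -0.29898649 -0.56118074] [ 7.59044668e-01  6.51038449e-01 -2.91645813e-04 -2.10428313e-04]
```

View pics/c5.png

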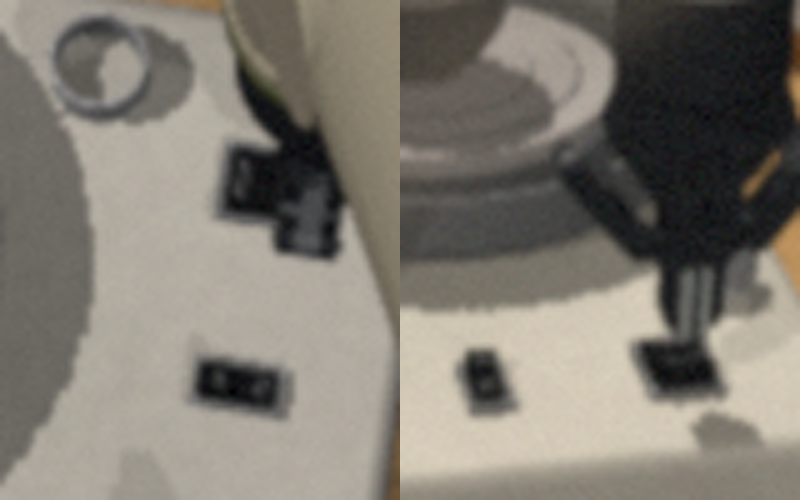

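The direction rocker at side (487,380) now has its far (left) end raised, with the near bezel and marking visible, so it has flipped. The power rocker is still OFF. Now I press power ON.

>>> carry_out:
  motion:
    - {"xyz":[0,0,0.006],"angular":[0,0,0]}
    - {"xyz":[0,0,0.012],"angular":[0,0,0]}
    - {"xyz":[0,0,0.016],"angular":[0,0,0]}
    - {"xyz":[0,0,0.018],"angular":[0,0,0]}
    - {"xyz":[0,0,0.02],"angular":[0,0,0]}
    - {"xyz":[0,0,0.022],"angular":[0,0,0]}
    - {"xyz":[0,0,0.023],"angular":[0,0,0]}
    - {"xyz":[0,0,0.024],"angular":[0,0,0]}
    - {"xyz":[0,0,0.025],"angular":[0,0,0]}
    - {"xyz":[0,0,0.0255],"angular":[0,0,0]}
    - {"xyz":[0,0,0.0255],"angular":[0,0,0]}

```text
clock: 8.4
position: [0.6322, 0.0008, 0.138]
ee_rot: [0.759, 0.651, 0.0, 0.0]
ft_force: [-7.2, -1.3, 12.6]
grip_width: -0.001
grasp_force: 6.8
```

>>> carry_out:
  motion:
    - {"xyz":[0,0,-0.01],"angular":[0,0,0]}
    - {"xyz":[0,0,-0.03],"angular":[0,0,0]}
    - {"xyz":[0,0,-0.06],"angular":[0,0,0]}
    - {"xyz":[0,0,-0.09],"angular":[0,0,0]}
    - {"xyz":[-0.03,-0.02,-0.1],"angular":[0,0,0]}
    - {"xyz":[-0.06,-0.04,-0.1],"angular":[0,0,0]}
    - {"xyz":[-0.09,-0.06,-0.1],"angular":[0,0,0]}
    - {"xyz":[-0.12,-0.08,-0.1],"angular":[0,0,0]}
    - {"xyz":[-0.15,-0.1,-0.1],"angular":[0,0,0]}
    - {"xyz":[-0.18,-0.12,-0.1],"angular":[0,0,0]}
    - {"xyz":[-0.21,-0.14,-0.1],"angular":[0,0,0]}
    - {"xyz":[-0.21,-0.14,-0.1],"angular":[0,0,0]}

```text
clock: 9.6
position: [0.4588, -0.1899, 0.2366]
ee_rot: [0.761, 0.648, -0.001, 0.001]
ft_force: [0.7, 1.1, 0.3]
grip_width: -0.001
grasp_force: 0.0
```

```bash
python3 - <<'E'
from h import *
t=camera("top")["img"];s=camera("side")["img"]
o=np.zeros((500,800,3),np.uint8);o[:,:400]=cv2.resize(t[110:210,270:350],(400,500),interpolation=2);o[:,400:]=cv2.resize(s[120:220,310:390],(400,500),interpolation=2)
cv2.imwrite("pics/c6.png",o[:,:,::-1]); print(get_obs()["position"],get_obs()["ft_force"])
E
```

```text
[ 0.46154146 -0.18598553  0.23677284] [-0.5961168   0.18544767  0.14612359]
```

View pics/c6.png

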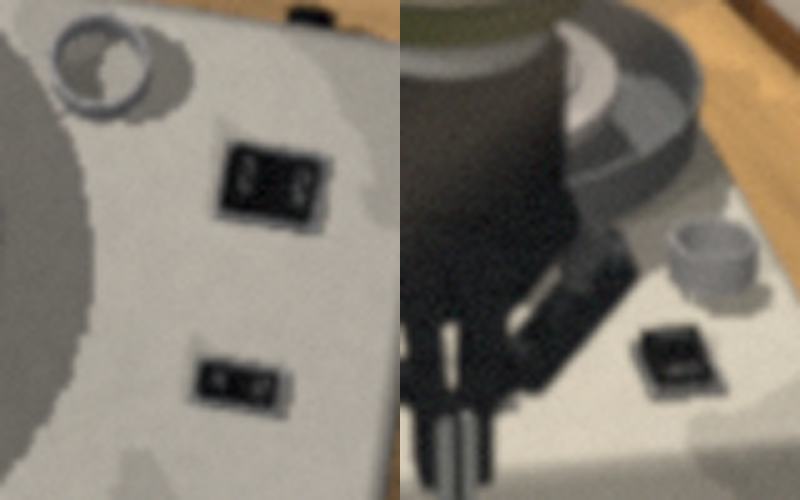

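The power rocker at side (680,360) looks as it did at the start (ON). The direction rocker at top (240,385) is still flipped, the cutter has not moved, and the arm is clear. Handing in.

```bash
python3 -c "
from workcell import *
print(hand_in())"
```

```text
the job is handed in; nothing more can be done
None
```

The wheel is reversed and handed in: power off, direction rocker flipped to clockwise, power back on, in about 10 s of robot time, with nothing but the two rockers pressed; `hand_in()` gave no verdict.

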